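# Move the spool from the tin to the sewing case and shut both

### The arm

A 6-joint arm with a two-finger parallel gripper is mounted at the origin on the work surface. World frame = base frame: x ahead of the robot, y to its left, z up, the work surface at z = 0. Lengths are in m, angles in degrees, forces in N, time in s.
With the tool pointing down it reaches from about 0.325 to 0.85 m from the base axis. Payload 15.5 kg.
Tool frame: the origin (TCP) lies midway between the tips of the shut fingers; the grasp point (between the pads) lies 19 mm behind it; y points along the fingers, x is the direction in which the jaws open and shut, and the axes are right-handed (so a half turn about y gives the same grasp; the last joint's range is limited). The gripper opens to 91 mm and grips with 3 to 60 N. Pads are 32 mm wide; open, the fingers measure 118 mm over their backs; the gripper's body (76 mm by 178 mm) begins 60 mm behind the grasp point.
Start: joints at [-73.768, 28.281, 77.091, -0, 74.628, -5.472], TCP at [0.231, -0.581, 0.214] pointing down, gripper open.
Joint ranges: [-166.48, 166.48], [-47.26, 123.95], [12.59, 153.08], [-70.14, 250.14], [6.76, 159.57], [-176.63, 176.63]. Speed limits (degrees/s): [108.29, 108.29, 147.25, 172.46, 172.46, 172.46].

### API

Orientations are given as a 3x3 rotation matrix whose columns are the frame's x, y, z axes.
In Python, from bench import ctrl gives the robot as it stands. The module is installed in compiled form; this text tells all that it offers. Calls block until the motion is done:
- ctrl.goto(position, orientation): joint-space move of the TCP to a pose.
- ctrl.move_l(position, vel=0.15, ori=None, contact_N=None): straight line of the TCP; ori=None keeps the orientation; vel is the mean speed in m/s. With contact_N (N) it stops when the force on the tool has changed by that much, and returns True; else False.
- ctrl.movej(angles): joint-space move.
- ctrl.command_gripper(opening): opening from 0.0 (shut) to 1.0 (fully open); the grip force is fixed at half the most; returns when the fingers have stopped.
- ctrl.sleep(seconds).
- ctrl.ik(position, orientation): joint angles nearest the present ones, or None.
- ctrl.read_camera(name): name is "scene" or "top" or "wrist"; returns the picture (384x512x3 uint8, blue, green, red); there is no depth.
- ctrl.camera_params(name): a dict with "fx", "fy", "cx", "cy" (pixels), "pose" (4x4, takes a point from camera to world coordinates); the wrist camera has in their place "T_tool_cam" (4x4, takes a point from camera to tool coordinates, whose origin is the TCP and whose axes are the tool frame's). Camera axes: x right, y up, looking along -z (the intrinsics and any distortion apply to the point x, -y, -z); pixel columns grow to the right and rows downward; lengths in m; the calibration is good to about 2 mm. A picture is of the moment at which its call begins: read the wrist's pose just before it. camera_params takes no time and is no camera call.
A pose or a line that the arm cannot do raises ctrl.MotionError and nothing moves.
- ctrl.sign_off(): hands the job in, once; it reports no verdict.
Readings, each from a call of its own:
- ctrl.current_t(): time.
- ctrl.current_q(): joint angles.
- ctrl.current_dq(): joint speeds.
- ctrl.current_effort(): joint torques, N m.
- ctrl.current_tool_pos(): TCP position.
- ctrl.current_eef_rot(): TCP orientation.
- ctrl.current_contact_force(): force on the tool from outside, world axes, zero at the start.
- ctrl.current_wrist_torque(): the same for the moment, N m.
- ctrl.current_grip_width(): opening from 0.0 (shut) to 1.0 (fully open).
Only numpy, scipy, OpenCV 4.12 (cv2) and the standard library are available. Lean on these libraries where they do the work, as an engineer would, in place of code of your own. Each camera call takes 0.05 s, during which the arm holds its last target. There are 200 camera calls.

### The job

The big spool of thread kept in the tall tin belongs in the sewing case: first take the lid off the tall tin and lay it down on the table clear of the tin, then stand the spool upright on the floor of the case's empty compartment. Next put the lid back on the tall tin so that it sits flush all round, and finally fold the hinged lid of the case fully shut. Keep the tall tin standing where it is and leave the low tin alone with its lid on.

Things in the scene. Friction and masses are not known exactly. Their poses are not given: they have to be found in the camera images.
- tall_tin: round metal tin with a plain paper label, the taller of two of equal diameter: outside diameter 126 mm, height 80 mm, wall 3 mm, floor 4 mm thick (open inside 120 mm wide). Loose, 0.4 kg. Origin: centre of its underside, z up
- tall_tin_lid: loose metal lid of the tall tin: disc 132 mm across on the rim, below it a tapered plug (104 mm across at the bottom, 112 at the disc), on top a black knob 22 mm across. Origin: centre of the plug's underside, z up; plug z 0-10 mm, disc 10-14, knob 14-36. On the tin its origin is 70 mm above the tin's. About 90 g
- spool: big spool of grey thread with wooden ends, a cylinder 34 mm across and 58 mm tall, about 60 g, at first standing roughly in the middle of the tall tin under its lid. Origin: centre of its underside, z along its axis
- low_tin: the low tin, same look and diameter (126 mm) but 45 mm high, with its own lid; not to be touched. Origin: centre of its underside
- low_tin_lid: lid of the low tin, same size and shape as the other lid, to stay on the low tin
- case: open brown sewing case, fixed, 170 mm (x) by 220 mm (y) by 85 mm high, walls and floor 5 mm. Origin: centre of its underside; x points to the hinged side, away from the robot. A divider 65 mm high at y = +32 mm: the +y part is full of small spools 50 mm high, the -y part (y -105 to +30 mm, x -80 to +80) is the empty compartment
- case_lid (a joint): hinge of the case's flat stiff lid (8 mm thick, as wide as the case and about 170 mm from hinge to free edge, with a bar handle): 0 is shut, grows as it opens, about 1.57 stands upright; it stays where it is left
- case_lid_hinge (a point): middle of the lid's hinge line on the case's far (+x) top edge, line along the case's y
- case_lid_handle (a point): grip point of the bar handle of the case's lid
Not all that is in view belongs to the job. Leave any brown look-alike of the low_tin_lid alone. Leave any green look-alike of the tall_tin_lid alone.

How it is judged (in metres and radians):
On the way, in this order (a step that is already met when the one before it is completed fails the run):
1. the tall tin's lid is off and lies on the table, clear of the tin, let go (horizontal distance between tall_tin_lid and tall_tin above 0.11 m and height (world z) of tall_tin_lid below 0.045 m and linear speed of tall_tin_lid below 0.03 m/s and contact force between the fingers and tall_tin_lid below 0.1 N), for 0.2 s.
2. the spool stands upright on the floor of the case's empty compartment, let go (x of spool in the frame of case between -0.075 and 0.075 m and y of spool in the frame of case between -0.1 and 0.025 m and height (world z) of spool below 0.012 m and angle between spool's own z axis and vertical below 0.15 rad and linear speed of spool below 0.03 m/s and contact force between the fingers and spool below 0.1 N), for 0.2 s.
3. the lid sits flush on the tall tin again, let go (z of tall_tin_lid in the frame of tall_tin between 0.066 and 0.0735 m and horizontal distance between tall_tin_lid and tall_tin below 0.009 m and angle between the z axis of tall_tin_lid and the z axis of tall_tin, either way round below 0.05 rad and contact force between the fingers and tall_tin_lid below 0.1 N), for 0.2 s.
4. the case's lid is folded shut (value of joint case_lid below 0.05 rad), for 0.2 s.
At the end, for the whole second after the job is handed in: Case lid within 0.05 rad of shut; spool upright (0.15 rad), at rest on the floor of the empty compartment; lid flush on the tall tin (9 mm, +-4 mm in height, 0.05 rad); tall tin upright, moved under 40 mm; low tin moved under 20 mm, its lid on (value of joint case_lid below 0.05 rad and z of tall_tin_lid in the frame of tall_tin between 0.066 and 0.0735 m and horizontal distance between tall_tin_lid and tall_tin below 0.009 m and angle between the z axis of tall_tin_lid and the z axis of tall_tin, either way round below 0.05 rad and angle between tall_tin's own z axis and vertical below 0.05 rad and height (world z) of tall_tin below 0.01 m and distance of tall_tin from where it was at the start of the episode below 0.04 m and x of spool in the frame of case between -0.075 and 0.075 m and y of spool in the frame of case between -0.1 and 0.025 m and height (world z) of spool below 0.012 m and angle between spool's own z axis and vertical below 0.15 rad and linear speed of spool below 0.03 m/s and distance of low_tin from where it was at the start of the episode below 0.02 m and horizontal distance between low_tin_lid and low_tin below 0.009 m and z of low_tin_lid in the frame of low_tin below 0.0385 m); the robot touches nothing.
It fails at once if the tall tin is tipped (angle between tall_tin's own z axis and vertical above 0.3 rad).
It fails at once if the low tin is pushed away (distance of low_tin from where it was at the start of the episode above 0.02 m).
It fails at once if the low tin's lid is taken off (horizontal distance between low_tin_lid and low_tin above 0.02 m).
It also fails if it takes over 72 s, if anything falls off the work surface, if the arm or the gripper's body presses on something with over 40 N, if the wrist force passes 120 N, or if a joint passes its speed limit or range.

## Working session

There is one attempt and no reset: what is moved stays moved. The work goes in short steps, each a Python script; the robot and the scene stay as the last script left them, time stands still between calls to the robot, and variables do not carry over. Pictures are saved under pics/ and viewed, about 8 in all and at most 12, crops included, and the job is handed in when it is done.

```bash
mkdir -p pics
python3 - <<'E'
from bench import ctrl
import cv2,numpy as np
np.set_printoptions(precision=4,suppress=True)
for n in("scene","top"):
    im=ctrl.read_camera(n);cv2.imwrite(f"pics/{n}0.png",im);print(n,ctrl.camera_params(n))
print(ctrl.camera_params("wrist"),ctrl.current_eef_rot())
E
```

```text
scene {'fx': 435.0842979228729, 'fy': 435.0842979228729, 'cx': 250.04193933337874, 'cy': 183.41411599499202, 'pose': array([[-0.7306, -0.5203,  0.4422,  1.0753],
       [ 0.6827, -0.5689,  0.4586,  0.4501],
       [ 0.013 ,  0.6369,  0.7708,  1.0549],
       [ 0.    ,  0.    ,  0.    ,  1.    ]])}
top {'fx': 432.9792027430178, 'fy': 432.9792027430178, 'cx': 251.3667723520496, 'cy': 185.76299611709283, 'pose': array([[-0.0002,  0.9925, -0.1219,  0.4188],
       [-1.    ,  0.0004,  0.0055, -0.1123],
       [ 0.0055,  0.1219,  0.9925,  1.2874],
       [ 0.    ,  0.    ,  0.    ,  1.    ]])}
{'fx': 264.42297398019224, 'fy': 264.42297398019224, 'cx': 259.32342485412823, 'cy': 190.31344929256207, 'T_tool_cam': array([[ 1.    ,  0.0016,  0.0005, -0.0005],
       [ 0.0001,  0.257 , -0.9664, -0.1706],
       [-0.0017,  0.9664,  0.257 ,  0.0722],
       [ 0.    ,  0.    ,  0.    ,  1.    ]])} [[ 0.3698 -0.0003  0.9291]
 [-0.9291  0.0011  0.3698]
 [-0.0011 -1.      0.0001]]
```

View pics/scene0.png

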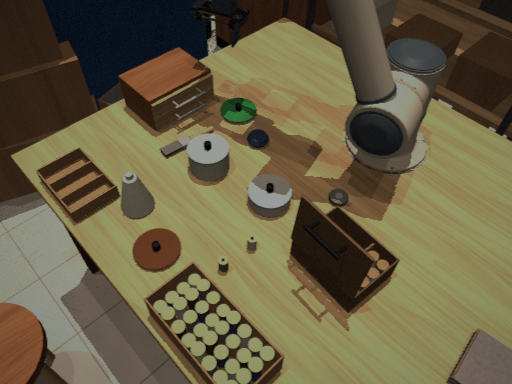

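View pics/top0.png

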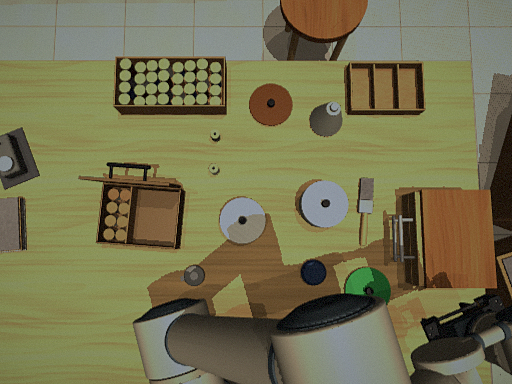

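Candidates for the tall tin and its lid:
- White-lidded tin at scene (209,155) / top (325,203), which looks taller.
- White-lidded tin at scene (270,195) / top (243,220), which looks low.
- Brown disc at top (271,104), a look-alike.
- Green disc at top (367,288), a look-alike.

I'll choose the tin at top (325,203) and check its height by triangulating the knob. The case is at top (142,215), and its lid stands upright.

```bash
cat > h.py <<'E'
from bench import ctrl
import cv2,numpy as np
np.set_printoptions(precision=4,suppress=True)
def ray(n,u,v,P=None):
    c=ctrl.camera_params(n);T=c["pose"] if P is None else P@c["T_tool_cam"]
    d=T[:3,:3]@np.array([(u-c["cx"])/c["fx"],-(v-c["cy"])/c["fy"],-1.]);return T[:3,3],d
def plane(n,u,v,z,P=None):
    o,d=ray(n,u,v,P);return o+d*(z-o[2])/d[2]
def tri(a,b):
    (o1,d1),(o2,d2)=a,b
    s=np.linalg.lstsq(np.c_[d1,-d2],o2-o1,rcond=None)[0]
    p,q=o1+d1*s[0],o2+d2*s[1];return (p+q)/2,np.linalg.norm(p-q)
def R(yaw): # jaw axis x at yaw (deg), y down
    a=np.radians(yaw);x=np.array([np.cos(a),np.sin(a),0]);y=np.array([0,0,-1.]);return np.c_[x,y,np.cross(x,y)]
def toolP():
    P=np.eye(4);P[:3,:3]=ctrl.current_eef_rot();P[:3,3]=ctrl.current_tool_pos();return P
def blob(im,u,v,r,thr=60):
    m=(im.max(2)<thr).astype(np.uint8);h=np.zeros_like(m);cv2.circle(h,(u,v),r,1,-1)
    n,l,s,c=cv2.connectedComponentsWithStats(m&h);i=1+np.argmax(s[1:,4]);return c[i],s[i,4]
E
python3 - <<'E'
from h import *
t=cv2.imread("pics/top0.png");s=cv2.imread("pics/scene0.png")
for a,b in(((325,203),(208,146)),((243,220),(270,188))):
    ct,_=blob(t,*a,9);cs,_=blob(s,*b,9);print(ct,cs,tri(ray("top",*ct),ray("scene",*cs)))
cv2.imwrite("pics/c1.png",np.vstack([cv2.resize(t[145:260,75:275],None,fx=4,fy=4,interpolation=3)[:,:800]]))
a=cv2.resize(s[120:220,180:310],None,fx=3,fy=3,interpolation=3);b=cv2.resize(s[190:320,275:405],None,fx=3,fy=3,interpolation=3)
cv2.imwrite("pics/c2.png",np.hstack([np.vstack([a,np.zeros((90,390,3),np.uint8)]),b]))
E
```

```text
[325.1224 203.0816] [207.25   145.0577] (array([ 0.517 , -0.3226,  0.0945]), np.float64(0.0005139369170699315))
[242.1395 219.8372] [269.7778 187.5238] (array([ 0.472 , -0.0923,  0.0587]), np.float64(0.0015853490680531254))
```

View pics/c1.png

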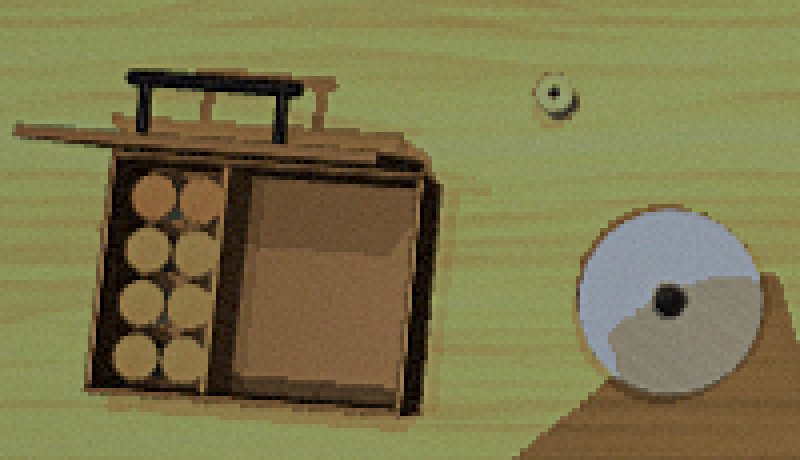

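View pics/c2.png

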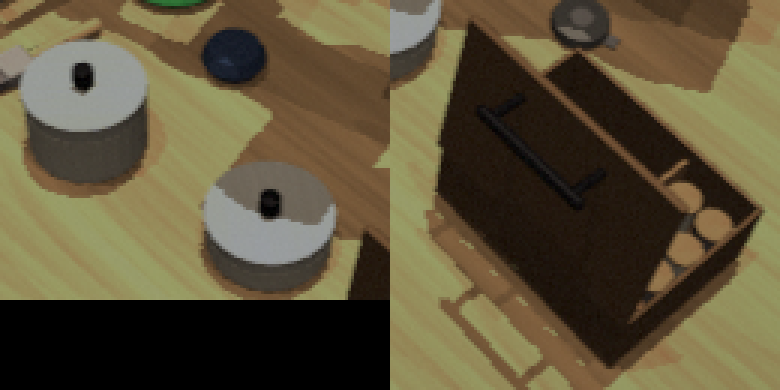

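The crops confirm it. The tall tin is at top (325,203): its knob is at z≈0.095 against 0.059 for the low one, and the lid is white with a black knob. In c1 the case rim corners are (85,388), (400,408) and (418,180), and the lid stands slightly past upright. Next I'll compute the case pose, lid angle and set-down spot, and move above the tin.

Run:
```python
from h import *
c=lambda x,y:(75+x/4-.4,145+y/4-.4)
pts={k:plane("top",*c(*v),.085) for k,v in dict(NL=(85,388),NR=(402,410),FR=(420,180),FL=(110,150)).items()}
print(pts)
sc=lambda x,y:(275+(x-390)/3-.3,190+y/3-.3)
print("near rim scene",plane("scene",*sc(577,52),.085),plane("scene",*sc(762,210),.085),"base far",plane("scene",*sc(610,367),.0))
NL,NR=pts["NL"],pts["NR"]
ex=NL-NR;ey=ex[:2]/np.linalg.norm(ex[:2]);print("width",np.linalg.norm(ex),"yaw",np.degrees(np.arctan2(-ey[0],ey[1])))
xx=np.array([ey[1],-ey[0]]);print("centre",(NL+NR)[:2]/2+xx*.085)
print("lid top corner -y",tri(ray("top",*c(385,152)),ray("scene",*sc(475,20))))
print("lid top corner +y",tri(ray("top",*c(15,128)),ray("scene",*sc(690,215))))
print("handle ends",tri(ray("top",*c(130,76)),ray("scene",*sc(577,203))),tri(ray("top",*c(300,88)),ray("scene",*sc(482,110))))
print("spot",plane("top",280,160,0),[plane("top",*p,0) for p in((271,104),(326,130),(214,168),(366,205),(314,272),(194,275))])
ctrl.goto([.517,-.3226,.25],R(0) if ctrl.ik([.517,-.3226,.25],R(0)) is not None else R(180))
print(ctrl.current_q(),ctrl.current_eef_rot(),ctrl.current_t())
P=toolP();im=ctrl.read_camera("wrist");cv2.imwrite("pics/w1.png",im);np.save("P1.npy",P)
p=np.linalg.inv(P@ctrl.camera_params("wrist")["T_tool_cam"])@np.array([.517,-.3226,.1,1]);print("expected cam",p)
```

```text
{'NL': array([0.4117, 0.3086, 0.085 ]), 'NR': array([0.3966, 0.0906, 0.085 ]), 'FR': array([0.5556, 0.0814, 0.085 ]), 'FL': array([0.5766, 0.2983, 0.085 ])}
near rim scene [0.3986 0.0983 0.085 ] [0.4118 0.3115 0.085 ] base far [0.5755 0.2994 0.    ]
width 0.21847533062301258 yaw -3.9483739974521277
centre [0.4889 0.1938]
lid top corner -y (array([0.5511, 0.0801, 0.249 ]), np.float64(0.009302624224088243))
lid top corner +y (array([0.5671, 0.3015, 0.2504]), np.float64(0.004341613018598978))
handle ends (array([0.6041, 0.2382, 0.2294]), np.float64(0.0009500778180097297)) (array([0.5956, 0.1351, 0.2279]), np.float64(0.0034670778504699283))
spot [ 0.6553 -0.2059  0.    ] [array([ 0.8297, -0.1797,  0.    ]), array([ 0.7482, -0.3469,  0.    ]), array([ 0.6308, -0.007 ,  0.    ]), array([ 0.5193, -0.4615,  0.    ]), array([ 0.3228, -0.3027,  0.    ]), array([0.3144, 0.0481, 0.    ])]
[-37.6675  25.2269  76.5675  -0.016   78.2144 -37.5467] [[ 1.     -0.0003  0.0021]
 [-0.0021 -0.0001  1.    ]
 [-0.0003 -1.     -0.0001]] 1.5417
expected cam [ 0.001   0.0129 -0.3282  1.    ]
```

View pics/w1.png

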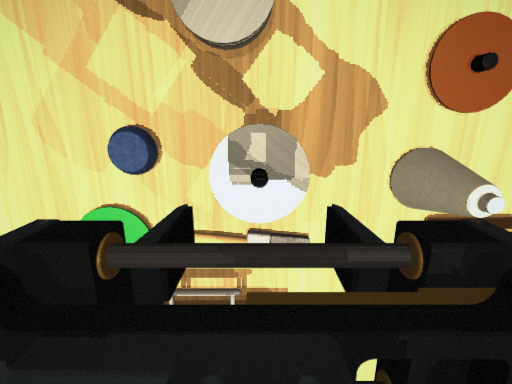

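Wrist view: the white lid is centred at about (259,174) with the black knob at (260,178). Now grasp, set it down, and look into the tin.

Run:
```python
from h import *
P=np.load("P1.npy");im=cv2.imread("pics/w1.png")
c,a=blob(im,260,178,13,50);k=plane("wrist",*c,.1,P);print("knob",c,a,k)
x,y=k[:2]
np.save("knob.npy",k[:2])
ctrl.command_gripper(.55)
ctrl.move_l([x,y,.13]);print(ctrl.move_l([x,y,.089],vel=.06,contact_N=6),ctrl.current_tool_pos())
ctrl.command_gripper(0);print("w",ctrl.current_grip_width()*91)
T=ctrl.current_tool_pos();np.save("T.npy",T)
ctrl.move_l([x,y,.20],vel=.1);print("w",ctrl.current_grip_width()*91)
ctrl.move_l([.655,-.206,.20],vel=.2);ctrl.move_l([.655,-.206,.04],vel=.1)
print(ctrl.move_l([.655,-.206,.012],vel=.03,contact_N=4),ctrl.current_tool_pos(),T)
np.save("L.npy",ctrl.current_tool_pos())
ctrl.command_gripper(.55);ctrl.move_l([.655,-.206,.20],vel=.15)
ctrl.move_l([x,y,.25],vel=.2);P=toolP();np.save("P2.npy",P)
im=ctrl.read_camera("wrist");cv2.imwrite("pics/w2.png",im);print(ctrl.current_t())
```

```text
knob [258.8333 177.1504] 246 [ 0.5154 -0.3191  0.1   ]
False [ 0.5156 -0.3192  0.0892]
w 21.139180088396543
w 20.783530999333877
True [ 0.6548 -0.2059  0.0187] [ 0.5154 -0.3191  0.0891]
12.5667
```

View pics/w2.png

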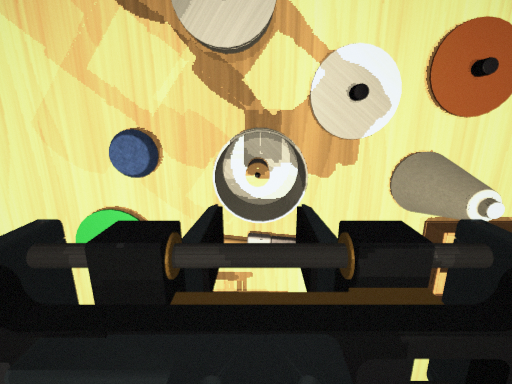

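The lid lies flat on the table at (355,90), well clear of the tin, and the spool is inside the tin near (258,172). I'll crop closer.

Run:
```python
from h import *
im=cv2.imread("pics/w2.png")
cv2.imwrite("pics/w2c.png",cv2.resize(im[120:230,200:320],None,fx=5,fy=5,interpolation=2))
P=np.load("P2.npy");T=P@ctrl.camera_params("wrist")["T_tool_cam"];q=np.linalg.inv(T)
k=np.load("knob.npy");c=ctrl.camera_params("wrist")
for z in(.062,.004,.08):
    p=q@np.array([*k,z,1]);print(z,c["cx"]-c["fx"]*p[0]/p[2],c["cy"]+c["fy"]*p[1]/p[2],c["fx"]/-p[2])
```

```text
0.062 259.52490641002925 175.13445413037226 724.2232991527509
0.004 259.5568062480352 167.83782091882827 627.8123484559724
0.08 259.5129146493993 177.8773984318861 760.4660237286382
```

View pics/w2c.png

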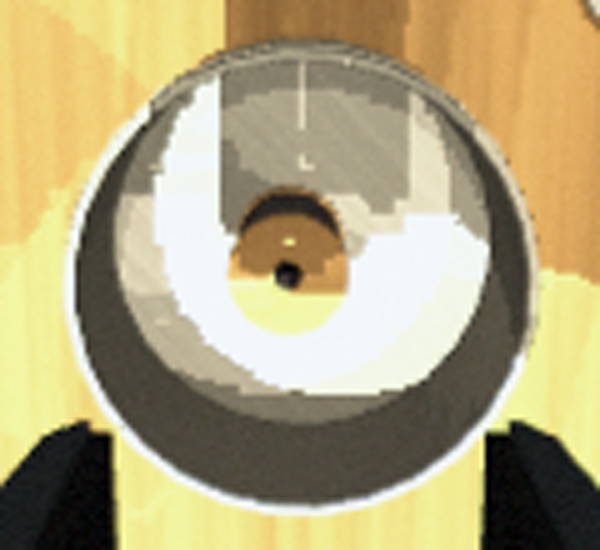

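The spool top is a circle at crop (289,272), with the tin rim centred at crop (306,278). Now transfer the spool.

Run:
```python
from h import *
P=np.load("P2.npy")
c=lambda x,y:(200+x/5-.4,120+y/5-.4)
s=plane("wrist",*c(289,273),.062,P);t=plane("wrist",*c(306,278),.08,P);print("spool",s,"tin",t)
C=np.array([.4889,.1938]);a=np.radians(-3.95);X=np.array([np.cos(a),np.sin(a)]);Y=np.array([-np.sin(a),np.cos(a)])
g=C-.015*X-.038*Y;print("goal",g)
ctrl.command_gripper(.62);ctrl.move_l([s[0],s[1],.12])
print(ctrl.move_l([s[0],s[1],.026],vel=.08,contact_N=6),ctrl.current_tool_pos())
ctrl.command_gripper(0);print("w",ctrl.current_grip_width()*91)
ctrl.move_l([s[0],s[1],.22],vel=.15);print("w",ctrl.current_grip_width()*91)
im=ctrl.read_camera("wrist");cv2.imwrite("pics/w3.png",im)
ctrl.goto([s[0]-.01,s[1]+.04,.22],R(86.05))
ctrl.move_l([*g,.22],vel=.25);ctrl.move_l([*g,.05],vel=.12)
print(ctrl.move_l([*g,.020],vel=.03,contact_N=3),ctrl.current_tool_pos(),ctrl.current_grip_width()*91)
ctrl.command_gripper(.62);ctrl.move_l([*g,.24],vel=.15)
print(ctrl.current_q(),ctrl.current_t())
P=toolP();np.save("P3.npy",P)
a=ctrl.read_camera("wrist");b=ctrl.read_camera("top")
cv2.imwrite("pics/w4.png",np.vstack([cv2.resize(a,(800,600))[:360],cv2.resize(b[140:260,75:375],(600,240))] if 0 else [a[:,:],]))
cv2.imwrite("pics/top4.png",b)
```

```text
spool [ 0.5124 -0.3178  0.062 ] tin [ 0.5171 -0.3155  0.08  ]
goal [0.4713 0.1569]
False [ 0.5127 -0.318   0.0265]
w 33.44595310250979
w 33.33339491291752
True [0.4711 0.1569 0.0265] 33.874351232982136
[ 11.5225  16.422   92.6564  -0.0005  71.0373 -74.5264] 24.8917
```

View pics/w4.png

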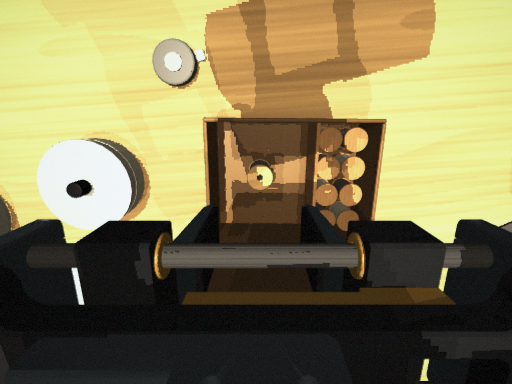

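The spool stands upright in the empty compartment at (260,176). Next I'll pick the lid up again where it was left and check the tin on the way.

Run:
```python
from h import *
k=np.load("knob.npy");L=np.load("L.npy")
ctrl.move_l([.48,-.1,.25],vel=.3);ctrl.goto([*k,.25],R(0))
P=toolP();np.save("P5.npy",P);im=ctrl.read_camera("wrist");cv2.imwrite("pics/w5.png",im)
old=cv2.imread("pics/w2.png")
print(P[:3,3],np.load("P2.npy")[:3,3])
cv2.imwrite("pics/w5c.png",np.hstack([cv2.resize(i[120:230,200:320],None,fx=3.3,fy=3.3,interpolation=2) for i in(old,im)]))
lk,_=blob(im,358,91,13,50);print("lid knob",plane("wrist",*lk,.03,P),L)
```

```text
[ 0.5156 -0.3178  0.25  ] [ 0.5158 -0.3185  0.2496]
lid knob [ 0.6528 -0.2076  0.03  ] [ 0.6548 -0.2059  0.0187]
```

View pics/w5c.png

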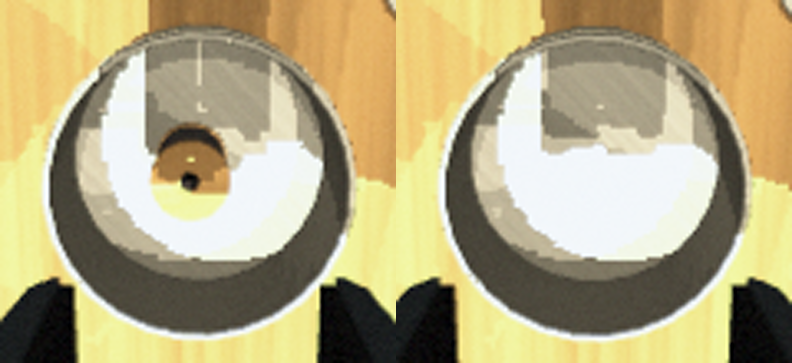

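The tin hasn't moved. I'll aim for a point between the original lid position and the measured rim centre, since the tapered plug forgives ±8 mm.

Run:
```python
from h import *
k=np.load("knob.npy");L=np.load("L.npy");T=np.load("T.npy");x,y=.5175,-.317
ctrl.command_gripper(.55);ctrl.move_l([L[0],L[1],.20],vel=.2);ctrl.move_l([L[0],L[1],.06]);ctrl.move_l([*L[:2],L[2]],vel=.06)
ctrl.command_gripper(0);print("w",ctrl.current_grip_width()*91)
ctrl.move_l([L[0],L[1],.20],vel=.12)
ctrl.move_l([x,y,.20],vel=.2);ctrl.move_l([x,y,.108],vel=.1)
print(ctrl.move_l([x,y,.088],vel=.03,contact_N=5),ctrl.current_tool_pos(),T,ctrl.current_contact_force())
ctrl.command_gripper(.55);ctrl.sleep(.1)
ctrl.move_l([x,y,.20],vel=.15);ctrl.move_l([*k,.25],vel=.1)
P=toolP();im=ctrl.read_camera("wrist");cv2.imwrite("pics/w6.png",im);np.save("P6.npy",P)
c,a=blob(im,260,178,16,50);print("knob now",c,plane("wrist",*c,.1,P),"before",k,"t",ctrl.current_t())
s=ctrl.read_camera("scene");cv2.imwrite("pics/s6.png",s)
S=cv2.resize(s[115:195,160:260],None,fx=4,fy=4,interpolation=2)
W=cv2.resize(im[110:240,190:330],(345,320))
cv2.imwrite("pics/c6.png",np.hstack([S,W]))
```

```text
w 21.165822874589324
True [ 0.5173 -0.3168  0.0888] [ 0.5154 -0.3191  0.0891] [-0.2861  0.2553  6.4722]
knob now [261.1585 179.3333] [ 0.5167 -0.3168  0.1   ] before [ 0.5154 -0.3191] t 37.7667
```

View pics/c6.png

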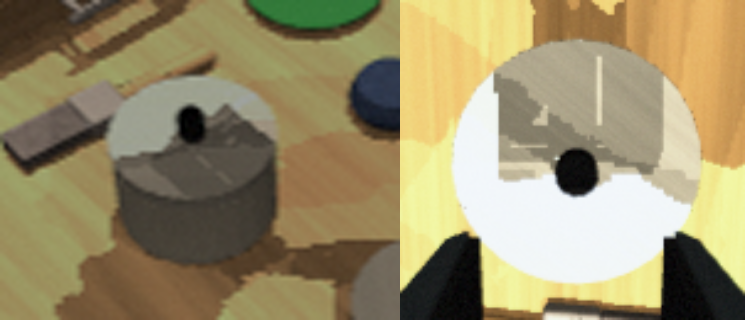

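The lid sits flush: TCP height is 0.0888 at contact against 0.0891 originally, and the knob is centred. Now shut the case lid by pushing its outer face with the closed fingertips beside the handle.

Run:
```python
from h import *
C=np.array([.4889,.1938]);a=np.radians(-3.95);X=np.array([np.cos(a),np.sin(a)]);Y=np.array([-np.sin(a),np.cos(a)])
ctrl.command_gripper(0)
W=lambda x,z,y=-.082:[*(C+x*X+y*Y),z]
ctrl.goto(W(.15,.32),R(86.05));ctrl.move_l(W(.15,.215),vel=.12)
r,t=.13,.006
for th in range(100,-1,-10):
    q=np.radians(th)
    hit=ctrl.move_l(W(.085-r*np.cos(q)+.016+t*np.sin(q),.085+r*np.sin(q)+t*np.cos(q)+.004),vel=.1,contact_N=35)
    print(th,hit,ctrl.current_contact_force(),ctrl.current_tool_pos()[2])
    if hit: break
print(ctrl.current_t());cv2.imwrite("pics/s7.png",ctrl.read_camera("scene"))
```

```text
100 False [-0.1196 -0.5266  0.4435] 0.2167422581866865
90 False [-0.304   0.5246  0.3733] 0.2192996117830499
80 False [0.6849 0.0652 0.1296] 0.21821518703724685
70 False [-0.2551 -0.507   0.7164] 0.21333647875146702
60 False [ 0.0957 -0.4941  0.5404] 0.2047441516977953
50 False [ 0.5155 -0.0241 -1.4227] 0.19267442519240402
40 False [0.2139 0.4228 0.1213] 0.17741141954449594
30 False [ 0.6733 -0.8451  1.0995] 0.15950270213479906
20 False [ 0.2067 -0.9403  0.2976] 0.13942708775383036
10 False [-0.5984 -0.1588  1.2121] 0.11779968790886987
0 False [ 0.1138 -0.4313  0.0122] 0.09530525615148427
45.425
```

View pics/s7.png

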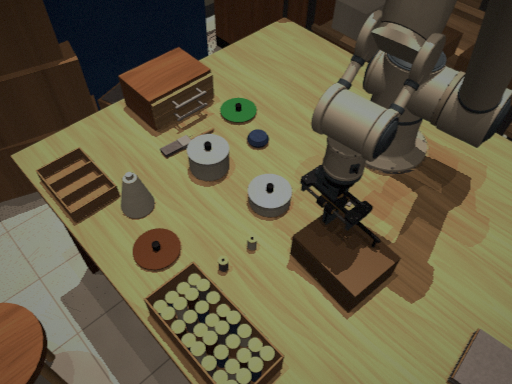

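The lid followed and now lies on the case around (345,255). I'll press it home lightly and retreat.

Run:
```python
from h import *
p=ctrl.current_tool_pos()
print(ctrl.move_l([p[0],p[1],.080],vel=.03,contact_N=10),ctrl.current_tool_pos(),ctrl.current_contact_force())
ctrl.sleep(.2);ctrl.move_l([p[0],p[1],.25],vel=.15);ctrl.goto([.35,-.45,.3],R(0))
ctrl.sleep(.3);s=ctrl.read_camera("scene");t=ctrl.read_camera("top")
c,_=blob(t,325,203,9);d,_=blob(s,208,146,9);print(c,tri(ray("top",*c),ray("scene",*d)),ctrl.current_t())
cv2.imwrite("pics/c8.png",np.hstack([cv2.resize(s[120:320,180:410],(400,348),interpolation=2),cv2.resize(t[140:260,75:213],(400,348),interpolation=2)]))
```

```text
True [0.455  0.1141 0.0936] [-2.9088 -0.609  15.7778]
[324.3462 202.6923] (array([ 0.5183, -0.3207,  0.0939]), np.float64(0.00011343057559918499)) 49.6
```

View pics/c8.png

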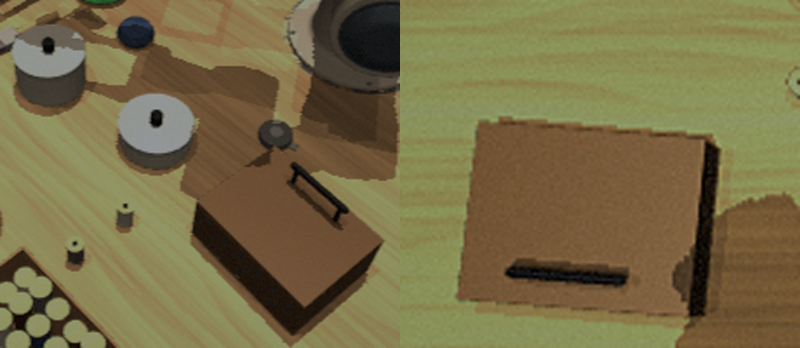

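The case is shut flat. I met firm resistance at z=0.0936, which matches the 85 mm rim plus the 8 mm lid. Both tins stand with their lids flush, and the arm is clear.

```bash
python3 -c "
from bench import ctrl
ctrl.sign_off()"
```

```text
the job is handed in; nothing more can be done
```

The job is done and handed in; the clock read 49.6 s at the last check, against the 72 s limit. I took the lid off the tall tin and laid it on the table, then stood the spool in the empty compartment. After that I put the lid back and folded the case shut with closed fingertips beside the handle.

**Last checks:**
- **Tall tin lid:** it seated at TCP height 0.0888 m, against 0.0891 m when first gripped. By triangulation its knob is within about 2.5 mm of where it started; I re-aimed it about 3 mm towards the measured rim centre.
- **Tall tin:** it looked unmoved in before-and-after crops once the spool was out.
- **Spool:** it looked upright in the wrist view after release; nothing can show it now the case is shut.
- **Case lid:** it pressed firm at 0.0936 m, where the rim plus lid thickness should be 0.093 m.
- **Low tin:** never touched, and in the final picture it still has its lid on.

No check failed. The one disagreement was 2–5 mm between the wrist camera and the TCP on the tin's centre. I settled it by placing the lid between the two values, well within the plug's taper.

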